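# Show a buyer the red cup in the viewing case

## Robot

A 6-joint arm with a two-finger parallel gripper is mounted at the origin on a cart in front of the work surface, level with it; the furniture and walls round the work are solid. World frame = base frame: x ahead of the robot, y to its left, z up, the work surface at z = 0. Lengths are in m, angles in rad, forces in N, time in s.
With the tool pointing down it reaches from about 0.25 to 0.8 m from the base axis. Payload 8.5 kg.
Tool frame: the origin (TCP) lies midway between the tips of the shut fingers; the grasp point (between the pads) lies 19 mm behind it; z points along the fingers, y is the direction in which the jaws open and shut (so a half turn about z gives the same grasp; the last joint's range is limited). The gripper opens to 85 mm and grips with 20 to 120 N. Pads are 22 mm wide; open, the fingers measure 114 mm over their backs; the gripper's body (76 mm by 85 mm) begins 54 mm behind the grasp point. The pads swing forward as they close: fully open they stand 13 mm farther back than shut.
Start: joints at [-1.151, 0.238, -0.013, 1.319, 0, 1.571], TCP at [0.214, -0.479, 0.231] pointing down, gripper open.
Joint ranges: [-2.66, 2.66], [-1.03, 1.9], [-1.14, 1.46], [-1.82, 2.27], [-1.45, 1.34], [-3.14, 3.14]. Speed limits (rad/s): [2.22, 2.22, 2.79, 3.14, 3.14, 3.14].

## Interface

Orientations are given as a 3x3 rotation matrix whose columns are the frame's x, y, z axes.
In Python, from station import manip gives the robot as it stands.
- The arm moves only by the tool carry_out, never from a script. Its argument "series" is a list that holds one entry, the list of rows, each a list of 5 numbers: the opening, from -1 (shut) to 1 (fully open), then the shift along the world's x, y, z in units of 3 cm (1.0 is 3 cm), then the turn about the world's z in units of 0.12 rad (1.0 is 0.12 rad). In form: [[[claw, tx, ty, tz, yaw], ...]]. A call has 1 to 10 rows; each row shifts and turns the commanded pose from where the row before left it; what a row does not reach is not made up. A row lasts 1/12 s, in which the tool goes at most 41.7 mm and 7.16 degrees, less where a joint would pass 70% of its speed; a pose out of reach is approached as far as the arm can. A call with a number of a shift or a turn outside -1 to 1 is refused whole. A call with a gripper value outside its range is refused whole. The fingers move at their own pace and stop on an object; "force" is the grip in N (left out, the last holds). Time passes only in rows, so rows that do not move let the fingers close. It gives the time, the measured TCP pose, the force and the opening at its end, in the units of the state.
- manip.sense(): the state, without advancing time (a new reading comes with each control period).
- manip.capture(name): name is "side" or "top"; returns (picture, depth): 480x640x3 uint8, blue, green, red; 480x640 float32, m along the optical axis (not along the pixel's ray), 0 where there is no reading.
- manip.camera_info(name): a dict with "fx", "fy", "cx", "cy" (pixels), "origin" and "orientation" of the camera in the world. Camera axes: x right, y up, looking along -z (the intrinsics and any distortion apply to the point x, -y, -z); pixel columns grow to the right and rows downward; lengths in m; the calibration is good to about 2 mm. A picture is of the moment at which its call begins. camera_info takes no time and is no camera call.
- manip.job_done(): hands the job in, once; it reports no verdict.
The state is a dict: "clock": time; "joint_pos": joint angles; "joint_vel": joint speeds; "effort": joint torques, N m; "eef_pos": TCP position; "orientation": TCP orientation; "force": force on the tool from outside, world axes, zero at the start; "ft_torque": the same for the moment, N m; "width": opening from 0.0 (shut) to 1.0 (fully open).
Only numpy, scipy, OpenCV 4.12 (cv2) and the standard library are available. Lean on these libraries where they do the work, as an engineer would, in place of code of your own. Each camera call takes 0.05 s, during which the arm holds its last target.

## Task

A buyer asks which piece is the red cup in the viewing case: with a fingertip in its finger hole, slide the clear cover over that cup fully open and leave the other cover shut. Point into the case at the red cup, with the fingertips just above the middle of its open top (two or three centimetres over its rim, which is lower than the covers), and stay there for at least two seconds without touching any of the crockery. Then slide that cover fully shut again and move clear, leaving everything else as it stood.

Things in the scene. Friction and masses are not known exactly. Their poses are not given: they have to be found in the camera images.
- case: Viewing case: timber box with a clear front pane, fixed to the worktop; 224 mm deep (x), 504 mm long (y), 130 mm high; walls 12 mm; felt floor 10 mm above the worktop. Its top is closed by two clear covers that slide lengthwise in a double track between the walls. Origin: centre of the underside; x to its back (away from the robot), y to its left end, z up; turned up to 0.2 rad.
- left_cover (a joint): Left clear cover, 196 x 246 x 5 mm, underside 112 mm above the worktop (lower track). 0 = shut over the left half; grows to 0.155 m = fully open as it slides to the case's right (-y of the case), under the right cover. About 1.5 N of friction; stays where it is left.
- right_cover (a joint): Right clear cover, 196 x 246 x 5 mm, underside 120 mm above the worktop (upper track). 0 = shut over the right half; grows to 0.155 m = fully open as it slides to the case's left (+y of the case), over the left cover. About 1.5 N of friction; stays where it is left.
- left_cover_hole (a point): Centre (half-way through the thickness) of the left cover's finger hole: round, 60 mm across, black-ringed, right through, 42 mm in from the cover's left end. Moves with the cover. A fingertip in it pushes the cover either way by the hole's edge; at least 40 mm is free between cover and crockery. Fully open, the hole still lies clear of the other cover.
- right_cover_hole (a point): Centre (half-way through the thickness) of the right cover's finger hole: round, 60 mm across, black-ringed, right through, 42 mm in from the cover's right end. Moves with the cover and works like the left one.
- red_cup_rim (a point): The red cup (bowl 72 mm across, 56 mm high, 94 mm long with its handle), upright on the case's floor: the centre of its open mouth at rim height, z up. It stands under the left or the right cover, in the front or the back row.
- blue_cup_rim (a point): The blue cup with white inside (bowl 72 mm across, 54 mm high) in the case: centre of its mouth at rim height.
- mint_cup_rim (a point): The pale mint-green cup (bowl 70 mm across, 50 mm high) in the case: centre of its mouth at rim height.
- white_cup_rim (a point): The white cup (bowl 74 mm across, 56 mm high) in the case: centre of its mouth at rim height.
- red_cup: The red cup itself, origin under the middle of its length (handle included), its handle towards its own -y.
- blue_cup: The blue cup itself, origin and handle likewise.
- mint_cup: The mint cup itself, origin and handle likewise.
- white_cup: The white cup itself, origin and handle likewise.
- dish_a: Ribbed white ramekin, 68 mm across and 36 mm high, in the middle of the case, front; origin under its centre.
- dish_b: Ribbed white ramekin, 68 mm across and 36 mm high, in the middle of the case, back; origin under its centre.
- stapler: Red desk stapler, 120 x 32 x 44 mm, lying loose on the worktop left of the case; a bystander.
- ticket_pad: Pad of white tickets, 60 x 85 x 19 mm, loose on the worktop; a bystander.
- tape_roll: Roll of brown packing tape, 79 mm across and 37 mm high, loose on the worktop left of the case; a bystander.

How it is judged:
By the outcome, as a careful person would: the job done as asked, in the order asked, and still so for the second after the job is handed in, with the robot touching nothing.
It also fails if it takes over 64 s, if anything falls off the work surface, if the arm or the gripper's body presses on something with over 40 N, if the wrist force passes 120 N, or if a joint passes its speed limit or range.

## Working session

There is one attempt and no reset: what is moved stays moved. The work goes in short steps, Python scripts to look and compute and a tool call to move; the robot and the scene stay as the last step left them, time stands still between calls to the robot, and variables do not carry over. Pictures are saved under pics/ and viewed, and the job is handed in when it is done.

Besides the shell and the picture viewer there is one more tool, called after ">>>" as a command line: name --argument value ..., lists and objects as JSON in quotes. carry_out: Moves the arm, as the interface text tells. Its arguments: {"type":"object","properties":{"series":{"type":"array"},"force":{"type":"number"}},"required":["series"]}

```bash
ls; mkdir -p pics; python3 - <<'E'
from station import manip
import cv2,numpy as np
print(manip.sense())
for n in("side","top"):
    p,d=manip.capture(n); cv2.imwrite(f"pics/{n}0.png",p); np.save(f"{n}0.npy",d); print(n,manip.camera_info(n))
E
```

```text
pics
{'clock': 0.0, 'joint_pos': array([-1.15099112e+00,  2.38796548e-01, -1.42369957e-02,  1.31920881e+00,
       -7.21216578e-07,  1.57078291e+00]), 'joint_vel': array([-0.00020065, -0.00093472,  0.00087172, -0.00020551, -0.00185654,
        0.0006002 ]), 'effort': array([ 2.89469572e-03, -5.38783693e+01,  3.46436155e+01,  1.84726738e-02,
        2.47543412e-04, -2.58752584e-05]), 'eef_pos': array([ 0.21381341, -0.47903877,  0.23067608]), 'orientation': array([[ 9.13162881e-01,  4.07594411e-01, -5.90033588e-04],
       [ 4.07594838e-01, -9.13161927e-01,  1.32017118e-03],
       [-7.01814379e-07, -1.44602596e-03, -9.99998955e-01]]), 'force': array([ 0.03813618,  0.06561521, -0.84426234]), 'ft_torque': array([0.05788891, 0.009504  , 0.02874771]), 'width': 0.9993975443528613}
side {'fx': 490.8694768181703, 'fy': 490.8694768181703, 'cx': 311.4182599147333, 'cy': 250.61226234145448, 'origin': array([ 0.93873461, -0.68465822,  0.73029609]), 'orientation': array([[ 0.85658957, -0.28543338,  0.42986287],
       [ 0.51599559,  0.47110711, -0.71540663],
       [ 0.00168947,  0.8346172 ,  0.55082781]])}
top {'fx': 441.9488019609924, 'fy': 441.9488019609924, 'cx': 312.24126136431914, 'cy': 229.06635982295157, 'origin': array([0.34298947, 0.10350866, 1.013546  ]), 'orientation': array([[ 0.02347651,  0.99296455, -0.1160614 ],
       [-0.99949977,  0.02577333,  0.01832858],
       [ 0.02119092,  0.11557305,  0.99307292]])}
```

View pics/side0.png

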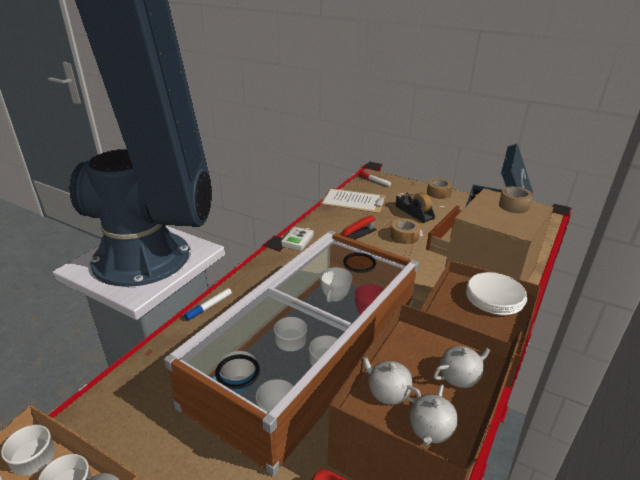

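View pics/top0.png

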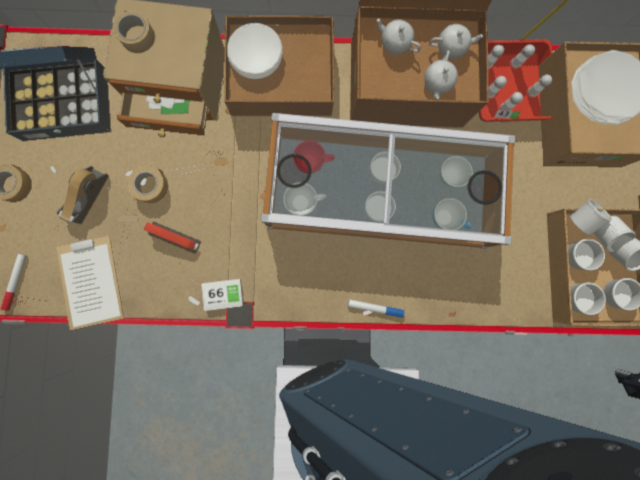

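The red cup is at about (309,155) in the top picture, in the back row under the left cover. The left hole's ring is at (294,171), and the right hole's at (485,187). Next I measure these points.

```bash
cat > h.py <<'E'
import numpy as np,cv2
from station import manip
def ray(n,u,v):
    c=manip.camera_info(n); d=np.array([(u-c['cx'])/c['fx'],-(v-c['cy'])/c['fy'],-1.]); return np.array(c['origin']),np.array(c['orientation'])@d
def onz(n,u,v,z):
    o,d=ray(n,u,v); return o+d*(z-o[2])/d[2]
def proj(n,P):
    c=manip.camera_info(n); p=np.array(c['orientation']).T@(np.array(P)-c['origin']); return c['cx']+c['fx']*p[0]/-p[2], c['cy']+c['fy']*p[1]/p[2]
def ring(img,x0,y0,x1,y1,thr=45):
    m=(img.max(2)<thr).astype(np.uint8); r=m[y0:y1,x0:x1]
    n,l,s,c=cv2.connectedComponentsWithStats(r,connectivity=8)
    k=1+np.argmax(s[1:,4]); cs,_=cv2.findContours((l==k).astype(np.uint8),cv2.RETR_EXTERNAL,cv2.CHAIN_APPROX_NONE)
    cn=max(cs,key=len); e=cv2.fitEllipse(cn); return (e[0][0]+x0,e[0][1]+y0),e[1],e[2],s[k]
E
python3 - <<'E'
from h import *
t=cv2.imread('pics/top0.png');s=cv2.imread('pics/side0.png')
for n,im,b in(("top",t,(265,145,322,200)),("top",t,(460,160,506,215)),("side",s,(335,245,385,280)),("side",s,(205,345,268,392))):
    c,ax,an,st=ring(im,*b); print(n,c,ax,st,onz(n,*c,0.1145).round(4),onz(n,*c,0.1225).round(4))
for n,im,b in(("top",t,(270,130,345,185)),("side",s,(345,275,400,325))):
    h=im.astype(int);m=((h[...,2]-np.maximum(h[...,0],h[...,1]))>60).astype(np.uint8)
    x0,y0,x1,y1=b; mm=np.zeros_like(m);mm[y0:y1,x0:x1]=m[y0:y1,x0:x1]
    ys,xs=np.nonzero(mm);print(n,xs.min(),xs.max(),ys.min(),ys.max(),len(xs))
cv2.imwrite('pics/a.png',np.hstack([cv2.resize(t[100:255,255:525],None,fx=2.9,fy=2.9,interpolation=cv2.INTER_CUBIC)]))
cv2.imwrite('pics/b.png',cv2.resize(t[130:225,260:350],(760,600)[::1] and None,fx=6,fy=6,interpolation=cv2.INTER_CUBIC))
cv2.imwrite('pics/c.png',cv2.resize(s[225:345,310:430],None,fx=5,fy=5,interpolation=cv2.INTER_CUBIC))
E
```

```text
Traceback (most recent call last):
  File "h.py", line 12, in ring
    k=1+np.argmax(s[1:,4]); cs,_=cv2.findContours((l==k).astype(np.uint8),cv2.RETR_EXTERNAL,cv2.CHAIN_APPROX_NONE)
        ~~~~~~~~~^^^^^^^^^
ValueError: attempt to get argmax of an empty sequence
```

```bash
python3 - <<'E'
from h import *
t=cv2.imread('pics/top0.png');s=cv2.imread('pics/side0.png')
cv2.imwrite('pics/a.png',np.hstack([cv2.resize(t[100:255,255:525],None,fx=2.9,fy=2.9,interpolation=cv2.INTER_CUBIC)]))
cv2.imwrite('pics/b.png',cv2.resize(t[130:225,260:350],None,fx=6,fy=6,interpolation=cv2.INTER_CUBIC))
cv2.imwrite('pics/c.png',cv2.resize(s[225:345,310:430],None,fx=5,fy=5,interpolation=cv2.INTER_CUBIC))
print(t[171,270:285].max(1),s[262,338:352].max(1), t[187,464:476].max(1))
for n,im,b in(("top",t,(265,145,322,200)),("top",t,(460,160,506,215)),("side",s,(335,245,385,280)),("side",s,(205,345,268,392))):
  for thr in (60,75):
    try:
        c,ax,an,st=ring(im,*b,thr); print(n,thr,np.round(c,1),ax,st,onz(n,*c,0.1145).round(4),onz(n,*c,0.1225).round(4))
    except Exception as e: print(e)
for n,im,b in(("top",t,(270,130,345,185)),("side",s,(345,275,400,325))):
    h=im.astype(int);m=((h[...,2]-np.maximum(h[...,0],h[...,1]))>60).astype(np.uint8)
    x0,y0,x1,y1=b; mm=np.zeros_like(m);mm[y0:y1,x0:x1]=m[y0:y1,x0:x1]
    ys,xs=np.nonzero(mm);print(n,xs.min(),xs.max(),ys.min(),ys.max(),len(xs))
E
```

```text
[161 158 143 127 170 186 123  68  59  64  79  90  93  94  90] [89 85 86 87 83 43 17 20 47 67 69 70 68 70] [109 109 102  82  60  51  62  83  90  89  87  87]
top 60 [293.5 170.7] (30.512081146240234, 31.869834899902344) [13 10 33 31 86] [0.5691 0.1287 0.1145] [0.5671 0.1285 0.1225]
top 75 [293.6 170.4] (32.12495040893555, 33.236045837402344) [ 12   9  34  33 265] [0.5699 0.1286 0.1145] [0.5678 0.1284 0.1225]
top 60 [484.7 187.1] (31.388782501220703, 32.76109313964844) [  9  11  32  33 215] [ 0.5456 -0.2712  0.1145] [ 0.5438 -0.2678  0.1225]
top 75 [484.7 187.1] (32.8472900390625, 33.8717155456543) [  8  10  34  35 626] [ 0.5456 -0.2712  0.1145] [ 0.5438 -0.2678  0.1225]
side 60 [359.  262.3] (19.113433837890625, 32.622459411621094) [  8   8  33  20 264] [0.5717 0.1294 0.1145] [0.5765 0.1188 0.1225]
side 75 [359.  262.3] (19.744426727294922, 33.29834747314453) [  8   7  34  21 461] [0.5718 0.1295 0.1145] [0.5765 0.1189 0.1225]
side 60 [237.6 371.2] (32.69538116455078, 44.527530670166016) [ 10  10  46  34 493] [ 0.5408 -0.2596  0.1145] [ 0.546  -0.2651  0.1225]
side 75 [244.4 369.4] (39.889549255371094, 58.59157180786133) [   9    0   54   47 1093] [ 0.5481 -0.2505  0.1145] [ 0.5532 -0.2561  0.1225]
top 294 329 155 171 173
side 358 381 285 312 358
```

View pics/a.png

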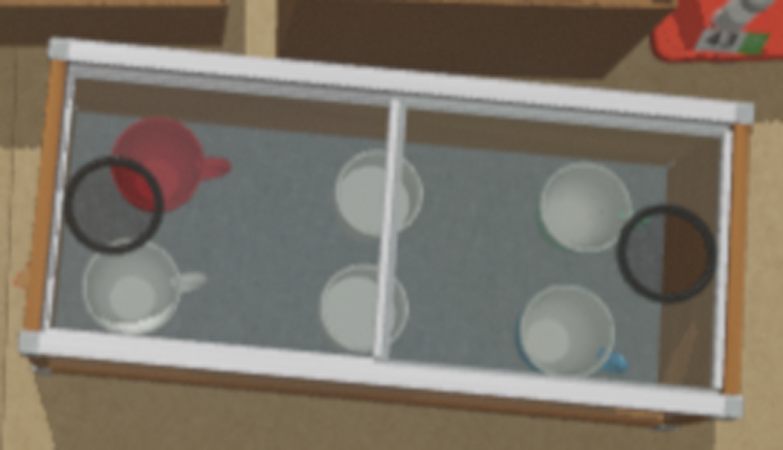

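View pics/b.png

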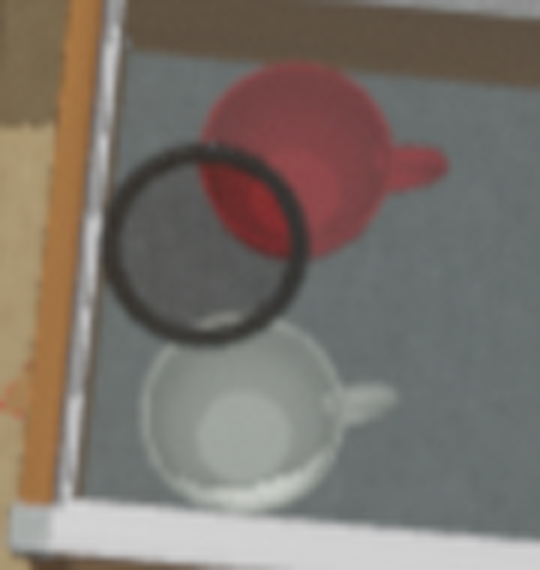

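View pics/c.png

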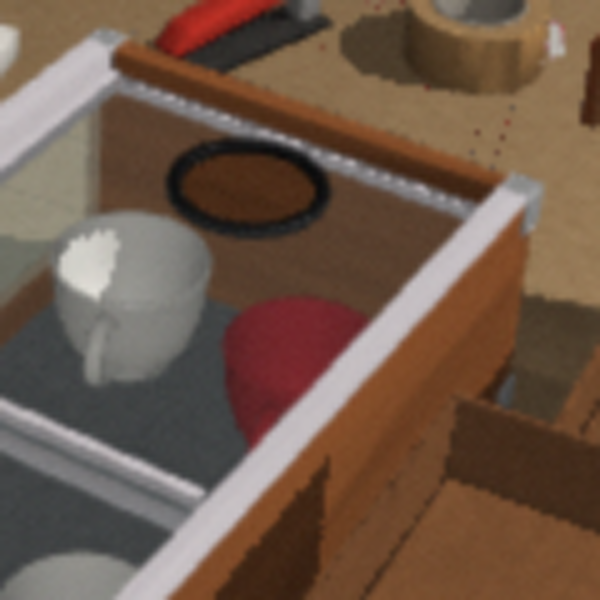

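```bash
python3 - <<'E'
from h import *
t=cv2.imread('pics/top0.png');s=cv2.imread('pics/side0.png')
L=np.array([.571,.129]);R=np.array([.545,-.2665]);ey=(L-R)/np.linalg.norm(L-R);ex=np.array([ey[1],-ey[0]]);C=(L+R)/2
print("yaw",np.arctan2(-ey[0],ey[1]),"C",C,np.linalg.norm(L-R))
h=cv2.cvtColor(t,cv2.COLOR_BGR2HSV);m=(((h[...,0]<8)|(h[...,0]>172))&(h[...,1]>95)).astype(np.uint8);mm=np.zeros_like(m);mm[135:180,285:340]=m[135:180,285:340]
cn=max(cv2.findContours(mm,0,cv2.CHAIN_APPROX_NONE)[0],key=cv2.contourArea)
cut=cv2.morphologyEx(mm,cv2.MORPH_OPEN,cv2.getStructuringElement(2,(13,13)))
for q in(mm,cut):
    ys,xs=np.nonzero(q);print(xs.min(),xs.max(),ys.min(),ys.max())
c2=max(cv2.findContours(cut,0,cv2.CHAIN_APPROX_NONE)[0],key=cv2.contourArea)
print("circ",cv2.minEnclosingCircle(c2))
(u,v),r=cv2.minEnclosingCircle(c2)
for name,(u,v) in dict(fit=(u,v),eye=(309.6,156.8)).items():
    P=onz("top",u,v,.066);d=P[:2]-C;print(name,P,"case",d@ex,d@ey, "side px",proj("side",P))
# heights from depth around
D=np.load('top0.npy');ci=manip.camera_info("top")
v,u=np.mgrid[0:480,0:640];d=np.stack([(u-ci['cx'])/ci['fx'],-(v-ci['cy'])/ci['fy'],-np.ones(u.shape)],-1)*D[...,None]
W=d@ci['orientation'].T+ci['origin'];Z=np.where(D>0,W[...,2],0)
for n,(a,b,c,e) in dict(case=(120,240,270,510),teabox=(5,110,355,490),left=(20,110,225,335),trayR=(200,320,555,640)).items():
    z=Z[a:b,c:e];print(n,np.percentile(z,[50,95,99.9]).round(3))
print(W[116,300],W[107,430],"cup rim z at",[W[int(y),int(x)].round(3) for x,y in((309,156),(309,142),(295,150),(300,200),(294,171))])
E
```

```text
yaw -0.0656451129345115 C [ 0.558   -0.06875] 0.3963536930570977
293 333 140 172
297 325 140 167
circ ((311.0, 153.5), 15.435449600219727)
fit [0.62118424 0.09268901 0.066     ] case 0.05245807603505693 0.16523604721040083 side px (np.float64(370.76353711258434), np.float64(295.86241093611966))
eye [0.61363555 0.09559143 0.066     ] case 0.044735252653020474 0.1676370389269603 side px (np.float64(368.1742071025526), np.float64(294.0110031981867))
case [0.123 0.132 0.135]
teabox [0.121 0.163 0.18 ]
left [0.062 0.091 0.095]
trayR [0.043 0.095 0.112]
[0.68091085 0.11809731 0.13172192] [ 0.713691   -0.15591545  0.1203775 ] cup rim z at [array([0.602, 0.097, 0.114]), array([0.631, 0.098, 0.118]), array([0.612, 0.127, 0.119]), array([0.507, 0.114, 0.118]), array([0.595, 0.13 , 0.01 ])]
```

>>> carry_out --series '[[[-1,0.5,0.85,0,0.42],[-1,0.5,0.85,0,0.42],[-1,0.5,0.85,0,0.42],[-1,0.5,0.85,0,0.42],[-1,0.5,0.85,0,0.42],[-1,0.5,0.85,0,0.42],[-1,0.5,0.85,0,0.42],[-1,0.5,0.85,0,0.42],[-1,0.5,0.85,0,0.42],[-1,0.5,0.85,0,0.42]]]'

```text
clock: 0.93
eef_pos: [0.3642, -0.223, 0.2311]
orientation: [[0.601, 0.799, -0.0], [0.799, -0.601, 0.0], [-0.0, -0.0, -1.0]]
force: [0.1, -0.0, 0.4]
width: 0.0
```

>>> carry_out --series '[[[-1,0.5,0.85,0,0.42],[-1,0.5,0.85,0,0.42],[-1,0.5,0.85,0,0.42],[-1,0.5,0.85,0,0.42],[-1,0.5,0.85,0,0.42],[-1,0.5,0.85,0,0.42],[-1,0.5,0.85,0,0.42],[-1,0.5,0.85,0,0.42],[-1,0.5,0.85,0,0.42],[-1,0.5,0.85,0,0.42]]]'

```text
clock: 1.77
eef_pos: [0.5143, 0.0321, 0.231]
orientation: [[0.14, 0.99, -0.001], [0.99, -0.14, -0.0], [-0.0, -0.001, -1.0]]
force: [-0.0, -0.7, 0.5]
width: -0.001
```

>>> carry_out --series '[[[-1,0.5,0.85,0,0.42],[-1,0.5,0.85,0,0.42],[-1,0.5,0.85,0,0.42],[-1,0.4,0.7,0,0.42],[-1,0,0,0,0],[-1,0,0,0,0]]]'

```text
clock: 2.27
eef_pos: [0.5709, 0.129, 0.2303]
orientation: [[-0.06, 0.998, -0.002], [0.998, 0.06, -0.001], [-0.0, -0.002, -1.0]]
force: [-0.4, 0.2, -0.0]
width: -0.007
```

>>> carry_out --series '[[[-1,0,0,-0.6,-0.5],[-1,0,0,-0.6,-0.55],[-1,0,0,-0.6,0],[-1,0,0,-0.6,0],[-1,0,0,-0.5,0],[-1,0,0,0,0]]]'

```text
clock: 2.77
eef_pos: [0.5686, 0.1265, 0.1415]
orientation: [[0.069, 0.998, -0.005], [0.998, -0.069, -0.001], [-0.002, -0.005, -1.0]]
force: [-0.5, 0.4, -0.8]
width: -0.0
```

```bash
python3 - <<'E'
from h import *
p,d=manip.capture("side"); print(manip.sense()['eef_pos'])
cv2.imwrite('pics/s1.png',cv2.resize(p[180:340,290:450],None,fx=3.7,fy=3.7,interpolation=cv2.INTER_CUBIC))
E
```

```text
[0.56941746 0.12682546 0.14322143]
```

View pics/s1.png

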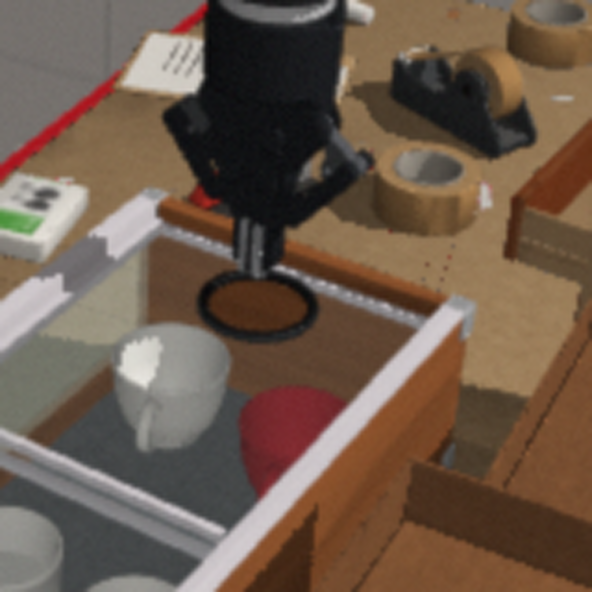

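The fingertips are right over the left hole's ring, which is at about (257,305) in the crop. I now lower them into it.

>>> carry_out --series '[[[-1,0,0,-0.3,0],[-1,0,0,-0.3,0],[-1,0,0,-0.3,0],[-1,0,0,-0.3,0],[-1,0,0,-0.3,0],[-1,0,0,0,0],[-1,0,0,0,0]]]'

```text
clock: 3.4
eef_pos: [0.5705, 0.1281, 0.0986]
orientation: [[0.067, 0.998, -0.001], [0.998, -0.067, -0.0], [-0.0, -0.001, -1.0]]
force: [0.2, -0.7, 0.7]
width: 0.001
```

>>> carry_out --series '[[[-1,-0.02,-0.3,0,0],[-1,-0.02,-0.3,0,0],[-1,-0.02,-0.3,0,0],[-1,-0.02,-0.3,0,0],[-1,-0.02,-0.3,0,0],[-1,-0.02,-0.3,0,0],[-1,-0.02,-0.3,0,0],[-1,-0.02,-0.3,0,0],[-1,-0.02,-0.3,0,0],[-1,-0.02,-0.3,0,0]]]'

```text
clock: 4.23
eef_pos: [0.565, 0.0372, 0.0994]
orientation: [[0.068, 0.998, 0.0], [0.998, -0.068, 0.0], [0.0, 0.0, -1.0]]
force: [0.6, 1.8, 0.7]
width: -0.005
```

```bash
python3 - <<'E'
from h import *
p,d=manip.capture("side"); s=manip.sense();print(s['eef_pos'],s['force'])
cv2.imwrite('pics/s2.png',cv2.resize(p[180:400,220:450],None,fx=2.6,fy=2.6,interpolation=cv2.INTER_CUBIC))
E
```

```text
[0.56470793 0.0357725  0.09930109] [-0.27050077 -1.33311761 -0.39484375]
```

View pics/s2.png

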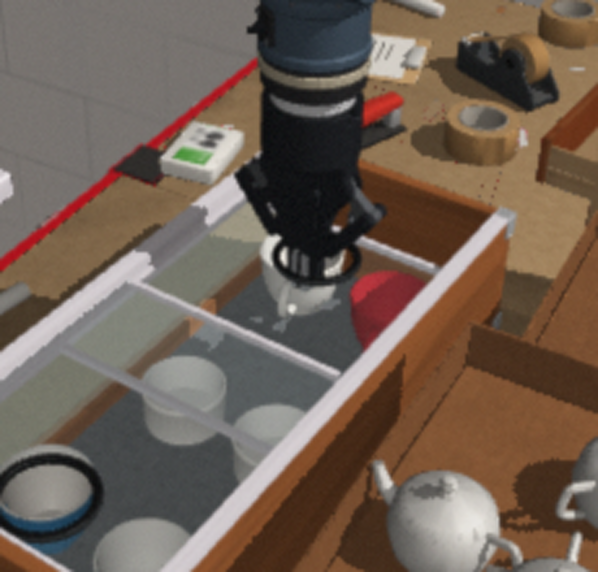

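>>> carry_out --series '[[[-1,-0.02,-0.3,0,0],[-1,-0.02,-0.3,0,0],[-1,-0.02,-0.3,0,0],[-1,-0.02,-0.3,0,0],[-1,-0.02,-0.3,0,0],[-1,-0.02,-0.3,0,0],[-1,-0.02,-0.3,0,0],[-1,-0.01,-0.2,0,0],[-1,0,-0.1,0,0],[-1,0,0,0,0]]]'

```text
clock: 5.12
eef_pos: [0.5603, -0.0348, 0.0992]
orientation: [[0.068, 0.998, -0.0], [0.998, -0.068, -0.001], [-0.001, -0.0, -1.0]]
force: [0.1, 0.2, -0.3]
width: -0.003
```

>>> carry_out --series '[[[-1,0,-0.1,0,0],[-1,0,-0.05,0,0],[-1,0,0,0,0]]]'

```text
clock: 5.37
eef_pos: [0.5603, -0.0384, 0.0992]
orientation: [[0.067, 0.998, -0.0], [0.998, -0.067, -0.0], [-0.0, -0.0, -1.0]]
force: [-0.1, 0.3, -0.7]
width: 0.0
```

>>> carry_out --series '[[[-1,0,-0.06,0,0],[-1,0,-0.06,0,0],[-1,0,0,0,0],[-1,0,0,0,0]]]'

```text
clock: 5.7
eef_pos: [0.5602, -0.042, 0.0992]
orientation: [[0.067, 0.998, -0.001], [0.998, -0.067, -0.0], [-0.0, -0.001, -1.0]]
force: [-1.8, 0.7, -0.7]
width: 0.001
```

```bash
python3 - <<'E'
from h import *
p,d=manip.capture("side"); s=manip.sense();print(s['eef_pos'],s['force'])
for b in((280,270,355,335),):
  for thr in(45,60): print(ring(p,*b,thr))
cv2.imwrite('pics/s3.png',cv2.resize(p[220:370,230:400],None,fx=4,fy=4,interpolation=cv2.INTER_CUBIC))
E
```

```text
[ 0.56024478 -0.04201572  0.09917739] [-2.99261908  1.79340778 -0.0583885 ]
((317.7434425354004, 285.6868906021118), (34.33335494995117, 51.907318115234375), 124.64761352539062, array([  10,    0,   52,   40, 1133], dtype=int32))
((318.2831153869629, 286.20397186279297), (35.06300735473633, 53.22089767456055), 123.42992401123047, array([  10,    0,   53,   40, 1256], dtype=int32))
```

View pics/s3.png

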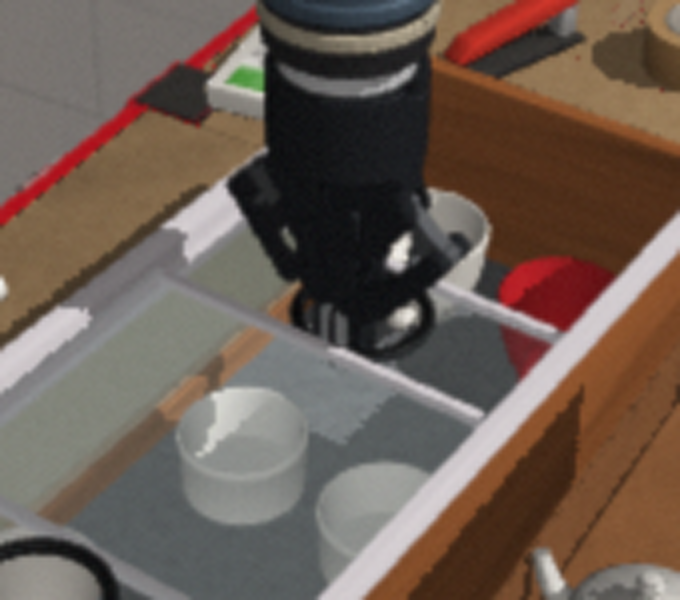

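>>> carry_out --series '[[[-1,0,-0.06,0,0],[-1,0,-0.06,0,0],[-1,0,0,0,0],[-1,0,0,0,0]]]'

```text
clock: 6.08
eef_pos: [0.5602, -0.0439, 0.0992]
orientation: [[0.066, 0.998, -0.001], [0.998, -0.066, 0.004], [0.004, -0.001, -1.0]]
force: [-3.9, 9.7, 0.1]
width: -0.002
```

```bash
python3 - <<'E'
from h import *
print(onz("side",321.2,300.5,.1145), proj("side",(.5608,-.0258,.1145)))
s=manip.sense();print(s['eef_pos'],s['force'])
E
```

```text
[ 0.56691838 -0.0279855   0.1145    ] (np.float64(319.0827727891474), np.float64(298.8845367817678))
[ 0.56017732 -0.04389908  0.09919047] [-3.85018486  9.74268298  0.13253472]
```

>>> carry_out --series '[[[-1,0,-0.07,0,0],[-1,0,0,0,0],[-1,0,0,0,0]]]'

```text
clock: 6.33
eef_pos: [0.5602, -0.044, 0.0992]
orientation: [[0.065, 0.998, -0.001], [0.998, -0.065, 0.007], [0.007, -0.001, -1.0]]
force: [-2.9, 21.0, 1.6]
width: -0.002
```

>>> carry_out --series '[[[-1,0,0.2,0,0],[-1,0,0.2,0,0],[-1,0,0.2,0,0],[-1,0,0,0.4,0],[-1,0,0,0.6,0],[-1,0,0,0.6,0],[-1,0,0,0.8,0],[-1,0,0,0.8,0],[-1,0,0,0.6,0]]]'

```text
clock: 7.08
eef_pos: [0.5611, -0.0297, 0.2154]
orientation: [[0.067, 0.998, 0.002], [0.998, -0.067, -0.001], [-0.0, 0.002, -1.0]]
force: [0.3, -0.1, -0.5]
width: -0.002
```

>>> carry_out --series '[[[-1,-0.6,-0.8,0,-1],[-1,-0.6,-0.8,0,-1],[-1,-0.6,-0.8,0,-1],[-1,-0.6,-0.8,0,-1],[-1,-0.6,-0.8,0,-1],[-1,0,0,0,-1],[-1,0,0,0,-1],[-1,0,0,0,-1],[-1,0,0,0,-1],[-1,0,0,0,-1]]]'

```text
clock: 7.92
eef_pos: [0.4706, -0.15, 0.2135]
orientation: [[0.956, 0.293, 0.001], [0.293, -0.956, -0.001], [0.0, 0.001, -1.0]]
force: [-1.0, -0.3, -0.5]
width: -0.001
```

```bash
python3 - <<'E'
from h import *
t,d=manip.capture("top"); p,d=manip.capture("side"); print(manip.sense()['eef_pos'])
cv2.imwrite('pics/s4f.png',p);cv2.imwrite('pics/t4f.png',t)
cv2.imwrite('pics/s4.png',cv2.resize(p[220:370,230:430],None,fx=4,fy=4,interpolation=cv2.INTER_CUBIC))
cv2.imwrite('pics/t4.png',cv2.resize(t[110:240,255:425],None,fx=4.5,fy=4.5,interpolation=cv2.INTER_CUBIC))
E
```

```text
[ 0.4706616  -0.14988559  0.21345334]
```

View pics/s4.png

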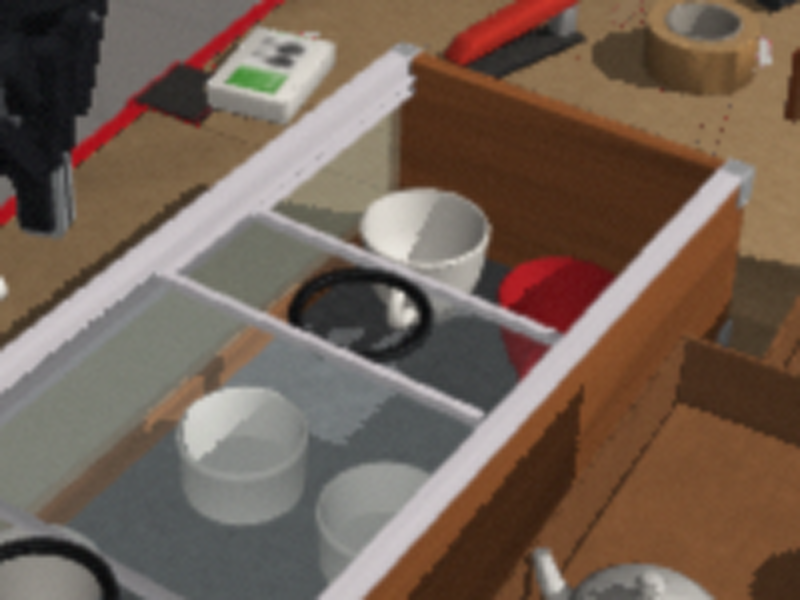

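View pics/t4.png

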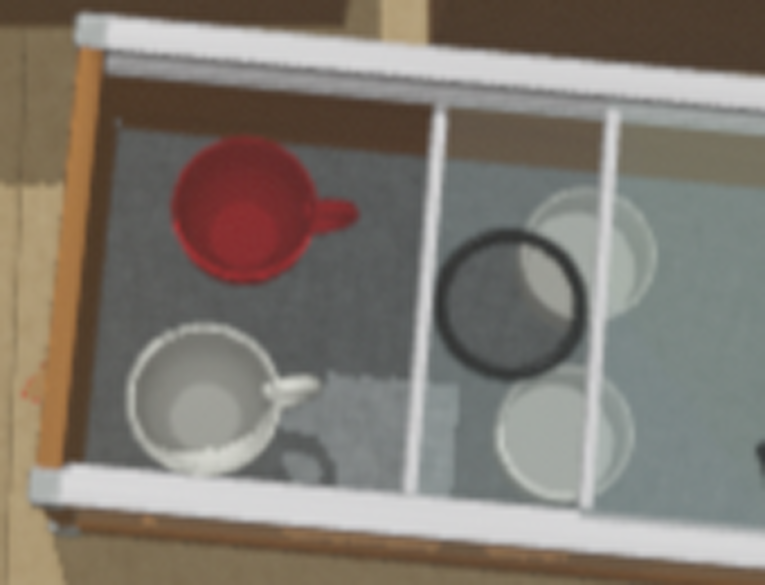

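The left cover is fully open. In the top crop its ring is at (512,303), and the red cup stands free with its bowl at (246,210). I now measure the cup rim and the open hole.

```bash
python3 - <<'E'
from h import *
t=cv2.imread('pics/t4f.png');C=np.array([.558,-.06875]);ey=np.array([.0656,.9978]);ex=np.array([.9978,-.0656])
h=cv2.cvtColor(t,cv2.COLOR_BGR2HSV);m=(((h[...,0]<8)|(h[...,0]>172))&(h[...,1]>140)).astype(np.uint8);mm=np.zeros_like(m);mm[135:180,288:345]=m[135:180,288:345]
mm=cv2.resize(mm*255,None,fx=4,fy=4,interpolation=cv2.INTER_LINEAR);mm=(mm>127).astype(np.uint8)
cut=cv2.morphologyEx(mm,cv2.MORPH_OPEN,cv2.getStructuringElement(2,(61,61)))
c2=max(cv2.findContours(cut,0,cv2.CHAIN_APPROX_NONE)[0],key=cv2.contourArea)
e=cv2.fitEllipse(c2);u,v=(e[0][0]-1.5)/4,(e[0][1]-1.5)/4
P=onz("top",u,v,.066);d=P[:2]-C;print(u,v,np.array(e[1])/4,P.round(4),"case",d@ex,d@ey,"side",proj("side",P))
u,v=255+246/4.5,110+210/4.5;print("eye",onz("top",u,v,.066))
c,ax,_,_=ring(t,348,155,388,198,75);P=onz("top",*c,.1145);d=P[:2]-C;print("hole",c,ax,P,d@ex,d@ey)
c,ax,_,_=ring(t,464,160,506,215,75);P=onz("top",*c,.1225);d=P[:2]-C;print("Rhole",c,ax,P,d@ex,d@ey)
for k in("top","side"):
    pass
s=cv2.imread('pics/s4f.png');hs=s.astype(int);m=(hs[...,2]-np.maximum(hs[...,0],hs[...,1])>60)
ys,xs=np.nonzero(m[270:330,345:400]);print("side red",xs.min()+345,xs.max()+345,ys.min()+270)
a=np.linspace(0,2*np.pi,60);q=np.array([proj("side",(P0[0],P0[1],.066)) for P0 in [(0.6136+.036*np.cos(b),.0956+.036*np.sin(b)) for b in a]]);print("pred rim side",q.min(0),q.max(0))
E
```

```text
308.8664245605469 156.15328979492188 [30.61753082 31.16264915] [0.615  0.0972 0.066 ] case 0.04603367472040926 0.16936790269355903 side (np.float64(369.0941473475852), np.float64(293.81528063169355))
eye [0.61394092 0.09545205 0.066     ]
hole (367.83691787719727, 177.2858180999756) (31.80219841003418, 32.779197692871094) [ 0.55959489 -0.026298    0.1145    ] -0.0011934703251298459 0.04246322657012268
Rhole (485.8283634185791, 197.81156539916992) (34.46585464477539, 44.27193069458008) [ 0.52137204 -0.26974878  0.1225    ] -0.023361854644102696 -0.20295938151409537
side red 355 382 284
pred rim side [351.51373194 283.91470497] [384.89758785 304.67193154]
```

>>> carry_out --series '[[[-1,0.48,0.82,0,-0.3],[-1,0.48,0.82,0,-0.3],[-1,0.48,0.82,0,-0.3],[-1,0.48,0.82,0,-0.3],[-1,0.48,0.82,0,-0.3],[-1,0.48,0.82,0,-0.3],[-1,0.48,0.82,0,-0.3],[-1,0.48,0.82,0,-0.3],[-1,0.48,0.82,0,-0.3],[-1,0.48,0.82,0,-0.3]]]'

```text
clock: 8.85
eef_pos: [0.6176, 0.0402, 0.2133]
orientation: [[0.999, 0.047, -0.002], [0.047, -0.998, 0.047], [-0.0, -0.047, -0.999]]
force: [1.3, 0.3, 0.8]
width: 0.002
```

>>> carry_out --series '[[[-1,0,0,-0.6,0],[-1,0,0,-0.6,0],[-1,0,0,-0.6,0],[-1,0,0,-0.4,0],[-1,0,0,0,0],[-1,0,0,0,0]]]'

```text
clock: 9.35
eef_pos: [0.6166, 0.039, 0.147]
orientation: [[0.999, 0.044, -0.004], [0.044, -0.998, 0.046], [-0.002, -0.046, -0.999]]
force: [-0.0, 0.2, -0.1]
width: -0.002
```

```bash
python3 - <<'E'
from h import *
s=manip.sense(); print(s['joint_pos'].round(3),s['joint_vel'].round(3),s['force'],s['orientation'].round(3),s['eef_pos'])
p,d=manip.capture("side");cv2.imwrite('pics/s5.png',p)
E
```

```text
[0.04  0.434 0.058 1.197 0.047 3.138] [-0.    -0.018  0.028  0.01   0.002  0.013] [-0.04369739  0.19547654 -0.07018594] [[ 0.999  0.044 -0.004]
 [ 0.044 -0.998  0.046]
 [-0.002 -0.046 -0.999]] [0.61655717 0.03900636 0.14699996]
```

View pics/s5.png

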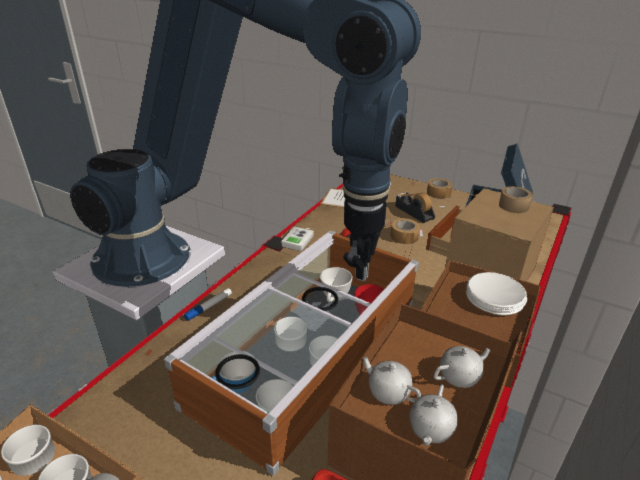

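The last joint hit its range limit (3.14), so the move fell short and nothing was touched. I turn back and finish the move.

>>> carry_out --series '[[[-1,0,0,0.6,0.6],[-1,0,0,0.6,0.8],[-1,0,0,0,0.8],[-1,0,0,0,0.8],[-1,0,0.4,0,0.8],[-1,0,0.5,0,0.8],[-1,0,0.5,0,0.4],[-1,0,0.5,0,0],[-1,0,0,0,0],[-1,0,0,0,0]]]'

```text
clock: 10.23
eef_pos: [0.6169, 0.0972, 0.1837]
orientation: [[0.802, 0.597, -0.028], [0.598, -0.801, 0.037], [-0.0, -0.046, -0.999]]
force: [0.1, -0.6, -0.1]
width: -0.002
```

>>> carry_out --series '[[[-1,-0.05,0,-0.5,0],[-1,-0.05,-0.04,-0.5,0],[-1,0,0,-0.5,0],[-1,0,0,-0.5,0],[-1,0,0,-0.4,0],[-1,0,0,-0.3,0],[-1,0,0,-0.2,0],[-1,0,0,0,0],[-1,0,0,0,0]]]'

```text
clock: 10.98
eef_pos: [0.6139, 0.0947, 0.0965]
orientation: [[0.802, 0.597, -0.028], [0.598, -0.801, 0.037], [-0.001, -0.047, -0.999]]
force: [-0.7, -0.2, 0.4]
width: -0.001
```

```bash
python3 - <<'E'
from h import *
p,d=manip.capture("side");t,_=manip.capture("top");s=manip.sense();print(s['clock'],s['eef_pos'],s['force'],s['joint_pos'])
a=cv2.resize(p[190:340,300:440],None,fx=3.9,fy=3.9,interpolation=cv2.INTER_CUBIC);cv2.imwrite('pics/s6.png',a)
E
```

```text
11.0833 [0.61429143 0.09481371 0.097105  ] [ 0.95165869 -0.04530546  0.44015723] [0.13317684 0.4862116  0.01161228 1.11833844 0.04044898 2.63357711]
```

View pics/s6.png

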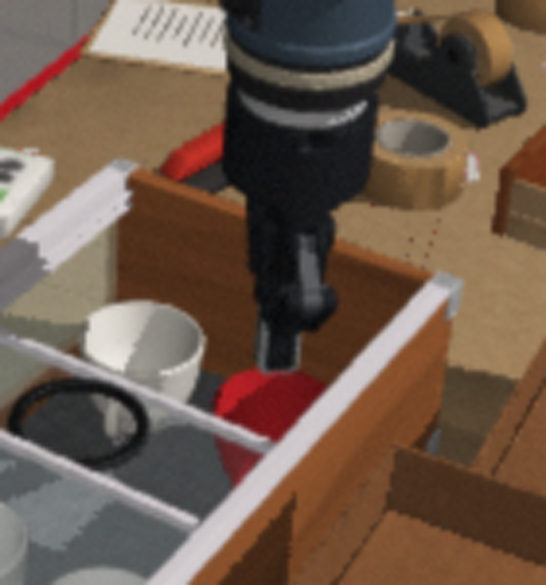

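The fingertips are over the red cup, at about (278,365) in the crop. I lower them 5 mm and hold.

>>> carry_out --series '[[[-1,0,0.03,-0.18,0],[-1,0,0,0,0],[-1,0,0,0,0],[-1,0,0,0,0],[-1,0,0,0,0],[-1,0,0,0,0],[-1,0,0,0,0],[-1,0,0,0,0],[-1,0,0,0,0],[-1,0,0,0,0]]]'

```text
clock: 11.92
eef_pos: [0.6138, 0.0957, 0.0909]
orientation: [[0.802, 0.597, -0.028], [0.598, -0.801, 0.037], [-0.001, -0.047, -0.999]]
force: [-0.3, 0.6, 0.0]
width: 0.005
```

>>> carry_out --series '[[[-1,0,0,0,0],[-1,0,0,0,0],[-1,0,0,0,0],[-1,0,0,0,0],[-1,0,0,0,0],[-1,0,0,0,0],[-1,0,0,0,0],[-1,0,0,0,0],[-1,0,0,0,0],[-1,0,0,0,0]]]'

```text
clock: 12.75
eef_pos: [0.6138, 0.0957, 0.0909]
orientation: [[0.802, 0.597, -0.028], [0.598, -0.801, 0.037], [-0.001, -0.047, -0.999]]
force: [-0.7, -0.5, 1.4]
width: -0.004
```

>>> carry_out --series '[[[-1,0,0,0,0],[-1,0,0,0,0],[-1,0,0,0,0],[-1,0,0,0,0],[-1,0,0,0,0],[-1,0,0,0,0],[-1,0,0,0,0],[-1,0,0,0,0],[-1,0,0,0,0],[-1,0,0,0,0]]]'

```text
clock: 13.58
eef_pos: [0.6138, 0.0957, 0.0909]
orientation: [[0.802, 0.597, -0.029], [0.598, -0.801, 0.037], [-0.001, -0.047, -0.999]]
force: [-0.6, -0.3, -0.5]
width: -0.0
```

>>> carry_out --series '[[[-1,0,0,0,0],[-1,0,0,0,0],[-1,0,0,0,0],[-1,0,0,0,0],[-1,0,0,0,0],[-1,0,0,0,0],[-1,0,0,0,0],[-1,0,0,0,0],[-1,0,0,0,0],[-1,0,0,0,0]]]'

```text
clock: 14.42
eef_pos: [0.6138, 0.0957, 0.0909]
orientation: [[0.802, 0.597, -0.028], [0.598, -0.801, 0.037], [-0.001, -0.047, -0.999]]
force: [0.0, 0.5, 0.2]
width: -0.003
```

>>> carry_out --series '[[[-1,0,0,0.3,0],[-1,0,0,0.6,0],[-1,0,0,0.8,0],[-1,0,0,0.8,0],[-1,0,0,0.8,0.4],[-1,-0.3,-0.6,0,0.8],[-1,-0.3,-0.6,0,0.8],[-1,-0.3,-0.7,0,0.8],[-1,-0.3,-0.7,0,0.8],[-1,-0.3,-0.7,0,0.8]]]'

```text
clock: 15.25
eef_pos: [0.5684, -0.0041, 0.1907]
orientation: [[0.386, 0.921, -0.043], [0.922, -0.386, 0.017], [-0.0, -0.046, -0.999]]
force: [-0.5, -0.1, 0.2]
width: -0.004
```

>>> carry_out --series '[[[-1,-0.3,-0.7,0,0.8],[-1,0,-0.1,0,0.8],[-1,0,0,0,0.8],[-1,0,0,0,0.4],[-1,0,0,0,0],[-1,0,0,0,0]]]'

```text
clock: 15.75
eef_pos: [0.5599, -0.0273, 0.1905]
orientation: [[0.068, 0.997, -0.046], [0.998, -0.068, 0.002], [-0.001, -0.046, -0.999]]
force: [0.3, 0.1, 0.3]
width: -0.007
```

>>> carry_out --series '[[[-1,0,0,-0.6,0],[-1,0,0,-0.6,0],[-1,0,0,-0.5,0],[-1,0,0,-0.3,0],[-1,0,0,-0.3,0],[-1,0,0,-0.3,0],[-1,0,0,-0.25,0],[-1,0,0,-0.2,0],[-1,0,0,0,0],[-1,0,0,0,0]]]'

```text
clock: 16.58
eef_pos: [0.5598, -0.0273, 0.0984]
orientation: [[0.066, 0.997, -0.047], [0.998, -0.066, 0.002], [-0.001, -0.047, -0.999]]
force: [1.2, 0.3, 0.0]
width: 0.002
```

```bash
python3 - <<'E'
from h import *
p,d=manip.capture("side");s=manip.sense();print(s['clock'],s['eef_pos'],s['force'])
a=cv2.resize(p[210:360,250:400],None,fx=3.9,fy=3.9,interpolation=cv2.INTER_CUBIC);cv2.imwrite('pics/s7.png',a)
E
```

```text
16.6333 [ 0.560006   -0.02729196  0.09867575] [ 1.02005287  0.49084818 -0.44662555]
```

View pics/s7.png

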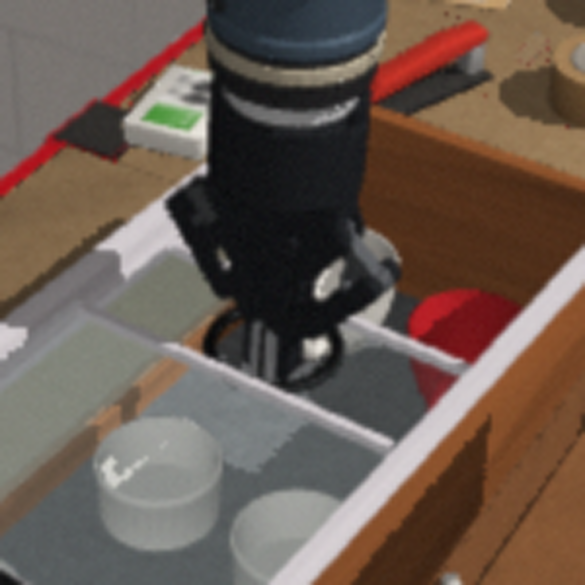

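>>> carry_out --series '[[[-1,0.02,0.3,0,0],[-1,0.02,0.3,0,0],[-1,0.02,0.3,0,0],[-1,0.02,0.3,0,0],[-1,0.02,0.3,0,0],[-1,0.02,0.3,0,0],[-1,0.02,0.3,0,0],[-1,0.02,0.3,0,0],[-1,0.02,0.3,0,0],[-1,0.02,0.3,0,0]]]'

```text
clock: 17.47
eef_pos: [0.5658, 0.0637, 0.0984]
orientation: [[0.066, 0.997, -0.047], [0.998, -0.066, 0.002], [-0.001, -0.047, -0.999]]
force: [0.4, -2.5, 0.8]
width: 0.002
```

>>> carry_out --series '[[[-1,0.02,0.3,0,0],[-1,0.02,0.3,0,0],[-1,0.02,0.3,0,0],[-1,0.02,0.3,0,0],[-1,0.02,0.3,0,0],[-1,0.02,0.3,0,0],[-1,0.02,0.3,0,0],[-1,0.02,0.2,0,0],[-1,0,0,0,0]]]'

```text
clock: 18.22
eef_pos: [0.5706, 0.1333, 0.0982]
orientation: [[0.064, 0.997, -0.047], [0.998, -0.064, 0.003], [-0.0, -0.047, -0.999]]
force: [0.6, -0.3, 0.6]
width: -0.006
```

>>> carry_out --series '[[[-1,0,0.1,0,0],[-1,0,0.08,0,0],[-1,0,0,0,0],[-1,0,0,0,0]]]'

```text
clock: 18.55
eef_pos: [0.5706, 0.1371, 0.0984]
orientation: [[0.066, 0.997, -0.047], [0.998, -0.066, 0.003], [-0.0, -0.047, -0.999]]
force: [0.6, -0.9, -0.1]
width: 0.002
```

>>> carry_out --series '[[[-1,0,0.1,0,0],[-1,0,0.1,0,0],[-1,0,0,0,0],[-1,0,0,0,0]]]'

```text
clock: 18.88
eef_pos: [0.5705, 0.1434, 0.0984]
orientation: [[0.066, 0.997, -0.047], [0.998, -0.065, 0.003], [-0.0, -0.047, -0.999]]
force: [-0.3, -0.5, 0.6]
width: 0.002
```

>>> carry_out --series '[[[-1,0,0.07,0,0],[-1,0,0,0,0],[-1,0,0,0,0]]]'

```text
clock: 19.13
eef_pos: [0.5705, 0.1454, 0.0984]
orientation: [[0.066, 0.997, -0.047], [0.998, -0.066, 0.003], [-0.0, -0.047, -0.999]]
force: [0.9, -0.6, 0.2]
width: 0.003
```

>>> carry_out --series '[[[-1,0,0.07,0,0],[-1,0,0,0,0],[-1,0,0,0,0]]]'

```text
clock: 19.38
eef_pos: [0.5706, 0.1475, 0.0984]
orientation: [[0.066, 0.997, -0.047], [0.998, -0.066, 0.003], [-0.0, -0.047, -0.999]]
force: [0.4, -0.5, -0.8]
width: 0.0
```

>>> carry_out --series '[[[-1,0,0.07,0,0],[-1,0,0,0,0],[-1,0,0,0,0]]]'

```text
clock: 19.63
eef_pos: [0.5707, 0.149, 0.0984]
orientation: [[0.066, 0.997, -0.046], [0.998, -0.066, 0.001], [-0.002, -0.046, -0.999]]
force: [0.7, -4.3, 0.6]
width: -0.002
```

>>> carry_out --series '[[[-1,0,0.08,0,0],[-1,0,0,0,0],[-1,0,0,0,0]]]'

```text
clock: 19.88
eef_pos: [0.5706, 0.1491, 0.0984]
orientation: [[0.067, 0.997, -0.047], [0.998, -0.068, -0.003], [-0.006, -0.046, -0.999]]
force: [0.5, -15.6, 2.4]
width: 0.002
```

>>> carry_out --series '[[[-1,0,-0.25,0,0],[-1,0,-0.25,0,0],[-1,0,-0.2,0,0],[-1,0,0,0.4,0],[-1,0,0,0.6,0],[-1,0,0,0.8,0],[-1,0,0,0.8,0],[-1,0,0,0.8,0],[-1,0,0,0.8,0],[-1,0,0,0,0]]]'

```text
clock: 20.72
eef_pos: [0.5723, 0.1312, 0.2292]
orientation: [[0.066, 0.997, -0.04], [0.998, -0.066, 0.005], [0.002, -0.04, -0.999]]
force: [-0.5, -0.3, 0.9]
width: -0.006
```

>>> carry_out --series '[[[-1,-0.45,-0.8,0,-0.4],[-1,-0.45,-0.8,0,-0.4],[-1,-0.45,-0.8,0,-0.4],[-1,-0.45,-0.8,0,-0.4],[-1,-0.45,-0.8,0,-0.4],[-1,-0.45,-0.8,0,-0.4],[-1,-0.45,-0.8,0,-0.4],[-1,-0.45,-0.8,0,-0.4],[-1,-0.45,-0.8,0,-0.4],[-1,-0.45,-0.8,0,-0.4]]]'

```text
clock: 21.55
eef_pos: [0.4346, -0.11, 0.2241]
orientation: [[0.521, 0.853, -0.04], [0.854, -0.52, 0.024], [-0.0, -0.047, -0.999]]
force: [1.0, -0.1, -0.6]
width: -0.0
```

>>> carry_out --series '[[[-1,-0.45,-0.8,0,-0.4],[-1,-0.45,-0.8,0,-0.4],[-1,-0.45,-0.8,0,-0.4],[-1,-0.45,-0.8,0,-0.4],[-1,-0.45,-0.8,0,-0.4],[-1,-0.45,-0.8,0,-0.4],[-1,-0.45,-0.8,0,-0.4],[-1,-0.45,-0.8,0,-0.4],[-1,0,0,0,0],[-1,0,0,0,0]]]'

```text
clock: 22.38
eef_pos: [0.3268, -0.302, 0.224]
orientation: [[0.803, 0.595, -0.028], [0.596, -0.802, 0.038], [-0.0, -0.047, -0.999]]
force: [-0.3, -0.3, -0.3]
width: -0.002
```

```bash
python3 - <<'E'
from h import *
t,_=manip.capture("top");p,d=manip.capture("side");s=manip.sense();print(s['clock'],s['eef_pos'],s['force'])
cv2.imwrite('pics/t8.png',t);cv2.imwrite('pics/s8.png',p)
C=np.array([.558,-.06875]);ey=np.array([.0656,.9978])
for n,f0,im,b,z in(("top",'pics/top0.png',t,(265,145,322,200),.1145),("top",'pics/top0.png',t,(460,160,506,215),.1225),("side",'pics/side0.png',p,(335,245,385,280),.1145),("side",'pics/side0.png',p,(205,345,268,392),.1225)):
  for i in(cv2.imread(f0),im):
    c,ax,_,_=ring(i,*b,60 if n=="side" else 75);P=onz(n,*c,z);print(n,np.round(c,1),P.round(4),(P[:2]-C)@ey)
for n,a,b in(("t",cv2.imread('pics/top0.png'),t),("s",cv2.imread('pics/side0.png'),p)):
    D=cv2.absdiff(a,b).max(2);cv2.imwrite(f'pics/d{n}.png',(D>40).astype(np.uint8)*255)
cv2.imwrite('pics/dts.png',np.hstack([cv2.resize(cv2.imread('pics/dt.png'),(400,300)),cv2.resize(cv2.imread('pics/ds.png'),(400,300))]))
E
```

```text
22.4833 [ 0.3275211  -0.30077548  0.22410318] [ 0.41151457  0.54454482 -0.00105235]
top [293.6 170.4] [0.5699 0.1286 0.1145] 0.19771800758011662
top [293.5 170.3] [0.5699 0.1287 0.1145] 0.19780000948590593
top [484.7 187.1] [ 0.5438 -0.2678  0.1225] -0.19957240553126754
top [484.6 187.1] [ 0.5438 -0.2677  0.1225] -0.19948428477343838
side [359.  262.3] [0.5717 0.1294 0.1145] 0.19859170620036104
side [359.  262.3] [0.5717 0.1294 0.1145] 0.1986542007532854
side [237.6 371.2] [ 0.546  -0.2651  0.1225] -0.1966808057514275
side [237.5 371.3] [ 0.546  -0.2652  0.1225] -0.19676213268587822
```

View pics/dts.png

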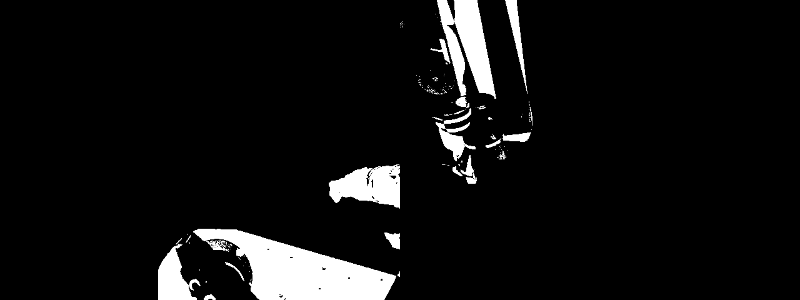

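View pics/s8.png

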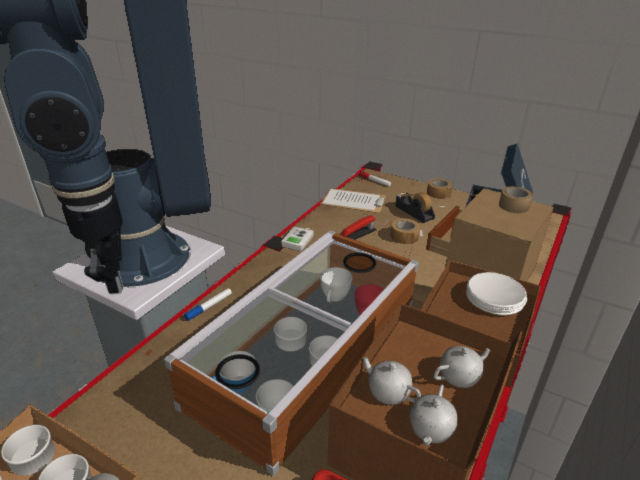

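View pics/t8.png

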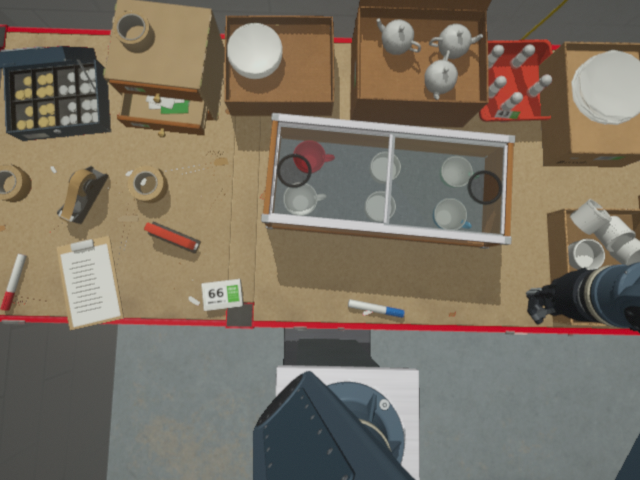

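The pictures show both rings back at their starting pixels, (293.5,170.3) and (484.6,187.1) from above. The difference pictures show only the arm changed. The arm is clear, so I hand the job in.

```bash
python3 -c "
from station import manip
print(manip.sense()['joint_vel'].round(3)); print(manip.job_done())"
```

```text
[ 0.022 -0.005  0.001  0.001 -0.001  0.001]
the job is handed in; nothing more can be done
None
```

The job is done and handed in, at about 22.5 s of the 64 s allowed.

- **Opening:** The red cup was in the back row under the left cover. I slid that cover to its stop with the shut fingertips in its finger hole. The picture afterwards put the hole at an opening of about 0.155 m.
- **Pointing:** I held the fingertips at (0.614, 0.096, 0.091), about 25 mm above the middle of the cup's rim, for over 3 s. The force readings stayed at noise level.
- **Closing:** I slid the cover back to its stop, then lifted out and moved clear.

**Last checks:** Both hole rings are within about 0.1 mm of where they started, in both views. The before-and-after pictures differ only where the arm is.

**What went wrong:** On the first approach to the cup the last joint reached its range limit, at 3.138 of 3.14 rad. That move stopped about 56 mm short, above the cover, and left the tool tilted by about 0.046 rad for the rest of the job. I turned back and redid the move, and nothing was touched. The cup position differed by about 2 mm between two measurements, which is within the calibration.

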